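# Lock the fence jig and hold a glass blank against its sprung fence

## Task

Turn the fence jig's lock collar clockwise until its arm lies over the white locked mark; only then put the glass blank on the jig's bed and press its long edge flat against the middle of the sprung fence until the pointer stands between the two scale lines, never running the fence to the back of its travel. Finish while still holding it pressed there steadily in the fingers, for someone who will clamp it. Leave the dish with its bead, the gauge and the lead lap where they are.

Things in the scene. Friction and masses are not known exactly. Their poses are not given: they have to be found in the camera images.
- jig: fence jig fixed to the bench: level grey bed, 150 mm along its x, 280 along its y (y -105 to +175), 16 thick. Origin on the bench surface, z up. The bed is open up to the fence, whose face lies across it at y +45 and looks to -y: press towards +y. Behind: dark spring block (y 91 to 103, top 40 mm above the bench), round grey head with the lock collar, axis upright at x 0, y +125
- collar (a joint): angle (rad) of the lock collar: brass ring, 56 mm diameter, 47 to 63 mm above the bench, with a radial arm that ends in an upright post. Grows clockwise seen from above. At 0 the arm points 130 degrees counterclockwise from the jig's x axis; at 1.40, 50 degrees, it lies over the white locked mark; stop at 1.50. Starts at 0 to 0.5; light friction (0.07 N m), stays where left
- collar_post (a point): top centre of the collar's upright round steel post: 12 mm diameter, 50 mm from the collar's axis, top 105 mm above the bench, free to grip or push over its upper 45 mm. The arm under it is 50 to 58 mm above the bench; the nut on the collar's axis is 34 mm wide and its spindle reaches up to 76 mm
- fence (a joint): how far the sprung fence is pushed back to the jig's +y (m): 0 free, 0.026 at the back of its travel. The spring gives 1.5 N at 0 and 0.5 N more per mm (8 N at 0.013). A dark pointer at the fence's +x end moves with it over a white scale strip on the bed; the two black lines on the strip are where the pointer stands at 0.008 and 0.018
- fence_face (a point): a point on the sprung fence, a steel plate 100 mm along the jig's x, 12 mm thick, 24 mm high, its top 41 mm above the bench: the middle of the lower edge of its pressing face, 17 mm above the bench; axes as the jig's, it slides along y
- blank: loose glass blank: pale slab 80 mm long (its x), 60 wide (y), 14 thick, flat, with a brown wooden handle upright on its middle: 60 mm along x, 22 along y, from 14 to 64 mm above the underside. 0.17 to 0.29 kg. Origin at the centre of the underside, z up. Starts on the bench, to the robot's right of the jig. A half turn makes no difference
- dish: honey-coloured glass dish, 100 mm across, 35 mm high, origin at the centre of its underside; leave alone
- bead_center (a point): centre of the mint glass bead, 20 mm diameter, lying in the dish; leave alone
- gauge: flat steel radius gauge with two round ends, about 122 mm by 38 mm by 4 mm, origin under its middle; leave alone
- lap: round lead polishing lap, 110 mm diameter, 26 mm high, origin at the centre of its underside; leave alone

How it is judged:
By the outcome, as a careful person would: the job done as asked, in the order asked, and still so for the second after the job is handed in, while the arm keeps its last pose, push and grip.
It also fails if it takes over 59 s, if anything falls off the work surface, if the arm or the gripper's body presses on something with over 40 N, if the wrist force passes 120 N, or if a joint passes its speed limit or range.

## Robot

A 6-joint arm with a two-finger parallel gripper is mounted at the origin on the work surface. World frame = base frame: x ahead of the robot, y to its left, z up, the work surface at z = 0. Lengths are in m, angles in rad, forces in N, time in s.
With the tool pointing down it reaches from about 0.3 to 0.825 m from the base axis. Payload 5.4 kg.
Tool frame: the origin (TCP) lies between the finger pads; the fingertips stand 17 mm ahead of it and the grasp point (between the pads) lies 2 mm behind it (ctrl.tip_reach is the distance from the TCP to the fingertips, in m); z points along the fingers, y is the line along which they close (so a half turn about z gives the same grasp; the last joint's range is limited). The gripper opens to 92 mm and grips with 3 to 60 N. Pads are 20 mm wide; open, the fingers measure 128 mm over their backs; the gripper's body (75 mm by 189 mm) begins 69 mm behind the grasp point.
Start: joints at [-1.551, 0.158, 1.597, -0, 1.386, -0.21], TCP at [0.131, -0.56, 0.232] pointing down, gripper open.
Joint ranges: [-2.91, 2.91], [-0.94, 2.29], [0.18, 2.7], [-1.29, 4.43], [0.17, 2.64], [-3, 3]. Speed limits (rad/s): [2.57, 2.57, 3.14, 3.14, 3.14, 3.14].

## Interface

Orientations are given as a rotation vector (axis times angle).
In Python, from workcell import ctrl, kinematics, vision gives the robot as it stands. Calls block until the motion is done:
- ctrl.move_ptp(position, orientation): joint-space move of the TCP to a pose.
- ctrl.move_l(position, attitude=None, feed=0.15, stop_force=None): straight line of the TCP; attitude=None keeps the orientation; feed is the mean speed in m/s. With stop_force (N) it stops when the force on the tool has changed by that much, and returns True; else False.
- ctrl.move_joints(angles): joint-space move.
- ctrl.grip(opening): opening from 0.0 (shut) to 1.0 (fully open); the grip force is fixed at half the most; returns when the fingers have stopped.
- ctrl.pause(seconds).
- kinematics.solve_ik(position, orientation): joint angles nearest the present ones, or None.
- ctrl.state(): the state.
- vision.camera(name): name is "scene" or "side" or "wrist"; returns (picture, depth): 384x512x3 uint8, blue, green, red; 384x512 float32, m along the optical axis (not along the pixel's ray), 0 where there is no reading.
- vision.calibration(name): a dict with "intrinsics" (3x3 intrinsics, pixels), "cam_to_world" (4x4, takes a point from camera to world coordinates). Camera axes: x right, y up, looking along -z (the intrinsics and any distortion apply to the point x, -y, -z); pixel columns grow to the right and rows downward; lengths in m; the calibration is good to about 2 mm. A picture is of the moment at which its call begins: read the wrist's pose just before it. calibration takes no time and is no camera call; for the wrist camera it gives the pose at the moment of the call.
A pose or a line that the arm cannot do raises ctrl.PlanningError and nothing moves.
- ctrl.close_job(): hands the job in; it is judged then, once.
The state is a dict: "clock": time; "q": joint angles; "dq": joint speeds; "tau": joint torques, N m; "eef_pos": TCP position; "tcp_rot": TCP orientation; "wrist_force": force on the tool from outside, world axes, zero at the start; "ft_torque": the same for the moment, N m; "gripper_width": opening from 0.0 (shut) to 1.0 (fully open); "grasp_force": force on a finger pad.
Only numpy, scipy, OpenCV 4.12 (cv2) and the standard library are available. Lean on these libraries where they do the work, as an engineer would, in place of code of your own. Each camera call takes 0.05 s, during which the arm holds its last target. There are 200 camera calls.

## Working session

There is one attempt and no reset: what is moved stays moved. The work goes in short steps, each a Python script; the robot and the scene stay as the last script left them, time stands still between calls to the robot, and variables do not carry over. Pictures are saved under pics/ and viewed, at most 10 in all, crops included, and the job is handed in when it is done.

```bash
ls; mkdir -p pics
cat > h.py <<'E'
import numpy as np, cv2
from workcell import ctrl, kinematics, vision
from scipy.spatial.transform import Rotation as R
def shot(n):
    c=vision.calibration(n); p,d=vision.camera(n)
    K=np.array(c["intrinsics"]);T=np.array(c["cam_to_world"])
    v,u=np.mgrid[:d.shape[0],:d.shape[1]]
    X=np.stack([(u-K[0,2])/K[0,0]*d,-(v-K[1,2])/K[1,1]*d,-d],-1)
    W=X@T[:3,:3].T+T[:3,3]; W[d<=0]=np.nan
    return p,d,W,c
def down(a): # tool z down, tool y axis along world angle a
    y=np.array([np.cos(a),np.sin(a),0]);z=np.array([0,0,-1.]);x=np.cross(y,z)
    return R.from_matrix(np.c_[x,y,z]).as_rotvec()
E
python3 - <<'E'
from h import *
for n in("scene","side"):
    p,d,W,c=shot(n); np.savez(f"/tmp/{n}.npz",p=p,W=W); print(n,{k:(np.round(v,3).tolist() if not isinstance(v,str) else v) for k,v in c.items()})
    cv2.imwrite(f"pics/{n}0.png",cv2.resize(p,None,fx=1.5,fy=1.5))
print(ctrl.state())
E
```

```text
pics
scene {'intrinsics': [[488.555, 0.0, 265.968], [0.0, 488.555, 197.026], [0.0, 0.0, 1.0]], 'cam_to_world': [[0.686, -0.397, 0.61, 1.193], [0.728, 0.383, -0.568, -0.599], [-0.008, 0.834, 0.552, 0.651], [0.0, 0.0, 0.0, 1.0]]}
side {'intrinsics': [[398.52, 0.0, 252.6], [0.0, 398.52, 195.597], [0.0, 0.0, 1.0]], 'cam_to_world': [[0.677, 0.424, -0.602, 0.11], [-0.736, 0.364, -0.571, -0.501], [-0.023, 0.829, 0.558, 0.537], [0.0, 0.0, 0.0, 1.0]]}
{'clock': 0.1, 'q': array([-1.55108527e+00,  1.58985766e-01,  1.59809788e+00, -3.21747004e-05,
        1.38623007e+00, -2.10084441e-01]), 'dq': array([-7.72390987e-04, -1.14663580e-03, -2.70122099e-03, -8.00082307e-04,
        7.88472384e-05,  4.08426520e-04]), 'tau': array([ 7.22203658e-04, -3.86505318e+01, -3.22959530e+01,  7.04875449e-02,
        3.39719199e-02, -4.56188388e-05]), 'eef_pos': array([ 0.13094008, -0.55933131,  0.23072173]), 'tcp_rot': array([-3.11917256e+00, -3.59980729e-01, -2.07381835e-04]), 'wrist_force': array([-0.13973612,  0.6208481 , -0.04426864]), 'ft_torque': array([ 0.01071147, -0.02768434, -0.01610415]), 'grasp_force': 0.0, 'gripper_width': 0.9976230707258875}
```

View pics/scene0.png

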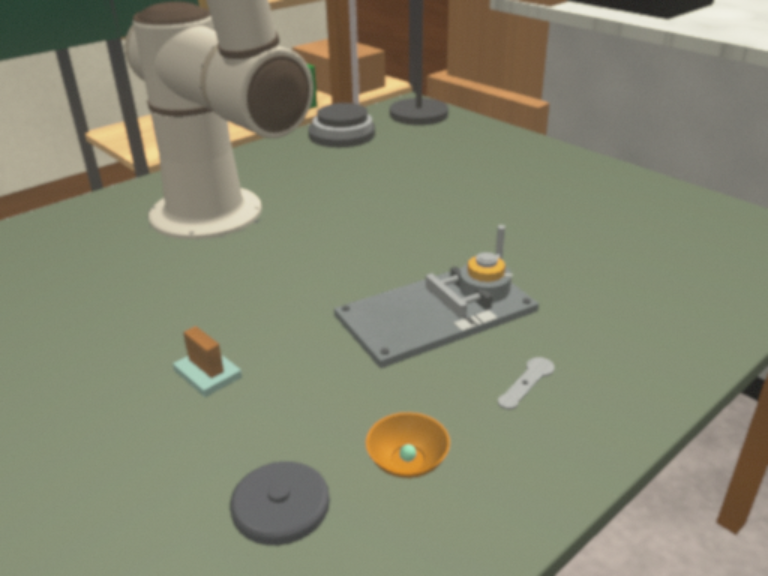

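View pics/side0.png

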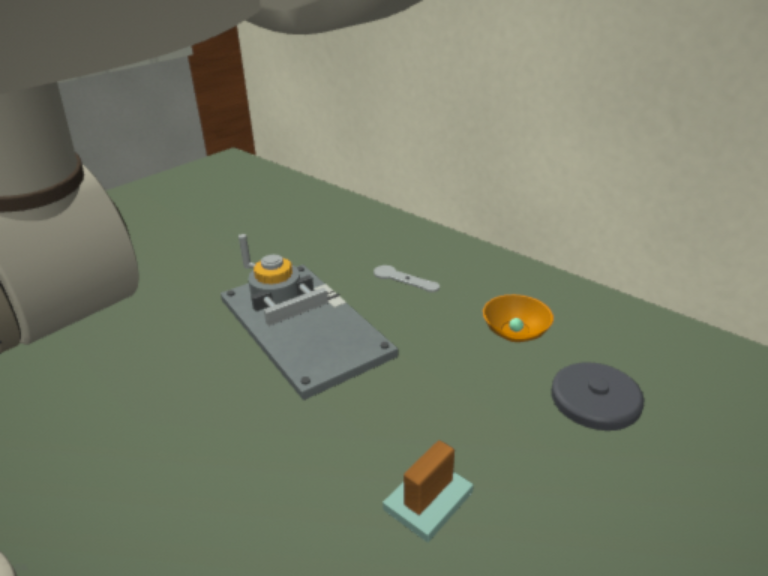

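Scene: the jig's bed spans about (335–540, 255–362) px with the fence around (450,295) and the post at (500,240). The blank is at (207,360), the dish (408,445), the lap (280,500), the gauge (527,382). Now the geometric fits.

```bash
cat > fit.py <<'E'
from h import *
def rect(P):
    (c,s,a)=cv2.minAreaRect((P[:,:2]*1000).astype(np.float32)); return np.round(c,1),np.round(s,1),round(a,1)
if __name__=="__main__":
  allp=[]
  for n in("scene","side"):
    f=np.load(f"/tmp/{n}.npz");p=f["p"];W=f["W"]
    hsv=cv2.cvtColor(p,cv2.COLOR_BGR2HSV).astype(int)
    H,S,V=hsv[...,0],hsv[...,1],hsv[...,2];z=W[...,2]
    ok=np.isfinite(z)&(W[...,0]>.15)&(W[...,0]<1)&(abs(W[...,1])<.7)
    t=ok&(abs(z)<.004)&(H>35)&(H<70); print(n,"table z",np.median(z[t]))
    # bed: largest component of z 11..21mm, low saturation
    def comp(m):
        k,l,st,_=cv2.connectedComponentsWithStats(m.astype(np.uint8)); return l==1+np.argmax(st[1:,4])
    roi=np.zeros_like(ok); 
    if n=="scene": roi[165:245,220:362]=1
    else: roi[150:268,143:270]=1
    b=comp(ok&roi&(z>.010)&(z<.021)); print("bed",rect(W[b]),np.median(z[b]),b.sum())
    post=ok&roi&(z>.08)&(z<.12)
    if n=="scene": post|=ok&(z>.08)&(z<.12)&(np.indices(z.shape)[0]>145)&(np.indices(z.shape)[0]<200)&(np.indices(z.shape)[1]>320)&(np.indices(z.shape)[1]<345)
    else:
        r=np.indices(z.shape); post=ok&(z>.08)&(z<.12)&(r[0]>150)&(r[0]<185)&(r[1]>150)&(r[1]<172)
    print("post",np.round(np.median(W[post],0),4) if post.any() else None,post.sum())
    br=ok&(H>17)&(H<28)&(S>150)&(z>.055)&(z<.068)&roi; print("ring",np.median(W[br],0),br.sum())
    ri=ok&roi&(H>10)&(H<28)&(S>140)&(z>.04); print("brass",rect(W[ri]),np.median(W[ri],0),ri.sum())
    hs=ok&(H<16)&(S>120)&(W[...,1]<0)&(z>.058)&(z<.07)&(W[...,0]<.65); hs=comp(hs); print("handle",rect(W[hs]),np.median(W[hs],0),hs.sum())
    bl=ok&(H>70)&(H<100)&(S>40)&(z>.008)&(z<.02); bl=comp(bl); print("blank",rect(W[bl]),np.median(W[bl],0),bl.sum())
E
python3 fit.py
```

```text
scene table z 0.0006768408360032785
bed (array([552.7,  74.2]), array([282., 154.]), 76.1) 0.016580878562878487 3498
post [0.5609 0.2072 0.094 ] 56
ring [0.58380992 0.1508183  0.0631369 ] 132
brass (array([578.1, 158.1]), array([51.5, 47.4]), 41.4) [0.58511596 0.14938608 0.06278047] 190
handle (array([ 435.7, -258.4]), array([62.1, 21. ]), 1.4) [ 0.44020544 -0.25901976  0.06460451] 193
blank (array([ 436.7, -258.1]), array([77.2, 58.5]), 0.6) [ 0.45218022 -0.27353888  0.01481104] 320
side table z -0.00170406662809508
bed (array([550.7,  76.3]), array([283.1, 151. ]), 76.5) 0.014159161428387579 4083
post [0.5559 0.209  0.0941] 55
ring [0.55942111 0.15127321 0.06057368] 178
brass (array([567.8, 157.9]), array([46.6, 56.6]), 60.3) [0.55919732 0.14856632 0.0596806 ] 253
handle (array([ 431.8, -257.6]), array([57.6, 19.8]), 1.7) [ 0.43060813 -0.25847806  0.06225783] 343
blank (array([ 433.3, -257.5]), array([59.8, 82. ]), 89.5) [ 0.41569033 -0.27227379  0.01231213] 895
```

```bash
cat >> h.py <<'E'
JY=np.deg2rad(-13.7); JO=np.array([.5434,.0412])
def j2w(x,y): 
    c,s=np.cos(JY),np.sin(JY); return JO+np.array([c*x-s*y,s*x+c*y])
def postw(a,r=.05): # collar angle -> world xy and world azimuth
    t=np.deg2rad(130)-a; return j2w(r*np.cos(t),.125+r*np.sin(t)), t+JY
E
python3 - <<'E'
from h import *
best=None
p0,t0=postw(.155); p1,t1=postw(1.4); print(p0,p1)
for k in(0,1):
    for off in(np.pi/2,-np.pi/2):
        q=[kinematics.solve_ik([*p,.097],down(t+off)) for p,t in((p0,t0),(p1,t1))]
        print(off,[None if x is None else np.round(x,2) for x in q])
    break
off=-np.pi/2
ctrl.move_ptp([*p0,.25],down(t0+off))
print(ctrl.state()["clock"],ctrl.state()["q"],ctrl.state()["eef_pos"])
p,d,W,c=shot("wrist"); np.savez("/tmp/w1.npz",p=p,W=W); cv2.imwrite("pics/w1.png",p)
E
```

```text
[0.55803678 0.21035066] [0.61341151 0.19209352]
1.5707963267948966 [None, array([ 0.12,  0.46,  1.51, -0.  ,  1.18, -2.08])]
-1.5707963267948966 [array([ 0.16,  0.35,  1.65, -0.  ,  1.14, -0.15]), array([ 0.12,  0.46,  1.51, -0.  ,  1.18,  1.06])]
3.1833 [ 1.56850921e-01  2.01346763e-01  1.51174777e+00 -1.77256667e-04
  1.42848279e+00 -1.45992518e-01] [0.55832202 0.2096346  0.24997531]
```

View pics/w1.png

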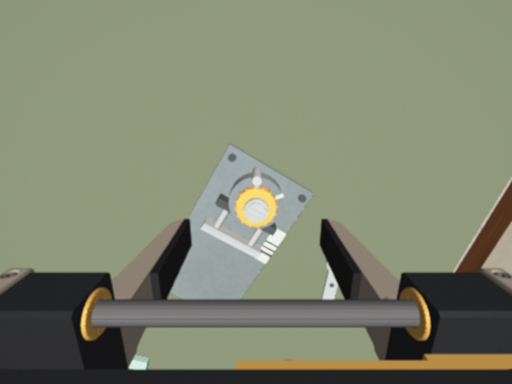

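The wrist view shows the collar at (256,208), the post at (257,175), the white locked mark at (279,197) and the scale at (272,243). I'll use it to cross-check the collar axis and post.

Run:
```python
from h import *
from fit import rect
f=np.load("/tmp/w1.npz");p=f["p"];W=f["W"];z=W[...,2]
hsv=cv2.cvtColor(p,cv2.COLOR_BGR2HSV).astype(int);r=np.indices(z.shape)
roi=(r[0]>130)&(r[0]<225)&(r[1]>200)&(r[1]<330)
ri=roi&(hsv[...,0]>15)&(hsv[...,0]<30)&(hsv[...,1]>120)&(z>.05)
c,rad=cv2.minEnclosingCircle((W[ri][:,:2]*1000).astype(np.float32)); print("ring",c,rad,np.median(z[ri]))
po=roi&(z>.09)&(z<.12); print("post",np.median(W[po],0),po.sum())
b=(r[0]<262)&(r[0]>135)&(r[1]>165)&(r[1]<325)&(z>.010)&(z<.022); print("bed z",np.median(z[b]))
for u,v in((230,144),(313,193)): print("corner",np.nanmedian(W[v-2:v+6,u-3:u+4].reshape(-1,3),0))
print("pred corners",j2w(-.075,.175),j2w(.075,.175),"axis",j2w(0,.125))
print("mark",np.nanmedian(W[195:199,277:282].reshape(-1,3),0))
```

```text
ring (572.5825805664062, 163.09591674804688) 28.869237899780273 0.061930388819894044
post [0.55880807 0.21173302 0.10372382] 102
bed z 0.015181997092138966
corner [0.51367746 0.22549426 0.01002995]
corner [6.61503017e-01 1.90376595e-01 1.69091000e-04]
pred corners [0.51198049 0.22898396] [0.65771286 0.19345824] axis [0.57300477 0.16264364]
mark [0.6013436  0.18256069 0.04584708]
```

Run:
```python
from h import *
off=-np.pi/2; a0=.18
p,t=postw(a0)
ctrl.move_ptp([*p,.16],down(t+off))
print(ctrl.move_l([*p,.097],stop_force=8,feed=.08))
ctrl.grip(0.0); s=ctrl.state(); print(s["clock"],s["gripper_width"],s["grasp_force"],s["wrist_force"],s["eef_pos"])
if s["gripper_width"]>.05:
  for a in np.linspace(a0,1.40,10)[1:]:
    p,t=postw(a)
    if ctrl.move_l([*p,.097],down(t+off),feed=.03,stop_force=20): print("stopped",a);break
  s=ctrl.state(); print(s["clock"],s["wrist_force"],s["eef_pos"],p)
```

```text
False
5.8167 0.12470840670386293 29.999936521053314 [-0.15249929 -0.80090958 -0.33599955] [0.55929345 0.21073676 0.09699212]
9.1917 [0.78829936 1.14444998 0.42102685] [0.61336912 0.1919574  0.09701049] [0.61341151 0.19209352]
```

Gripped and turned with low forces. I'll release, go up and check.

Run:
```python
from h import *
ctrl.grip(1.0)
s=ctrl.state();x=s["eef_pos"]
ctrl.move_l([x[0],x[1],.26],feed=.2)
p,d,W,c=shot("wrist"); cv2.imwrite("pics/w2.png",cv2.resize(p[100:300,150:400],None,fx=3,fy=3,interpolation=cv2.INTER_CUBIC)[:600,:750])
z=W[...,2];r=np.indices(z.shape)
po=(z>.09)&(z<.12)&(r[0]<230)&(r[1]>190)&(r[1]<330);m=np.median(W[po],0)
hsv=cv2.cvtColor(p,cv2.COLOR_BGR2HSV).astype(int)
ri=(z>.05)&(z<.07)&(hsv[...,0]>15)&(hsv[...,0]<30)&(hsv[...,1]>120)&(r[0]<260)&(r[1]>190)&(r[1]<330)
cc,rad=cv2.minEnclosingCircle((W[ri][:,:2]*1000).astype(np.float32))
v=m[:2]-np.array(cc)/1000;print(m,po.sum(),cc,rad,"collar",np.deg2rad(130)-(np.arctan2(v[1],v[0])-JY),ctrl.state()["clock"])
```

```text
[0.61507402 0.19154864 0.10371855] 92 (573.4309692382812, 162.9798583984375) 28.86492919921875 collar 1.4285228835531099 11.45
```

View pics/w2.png

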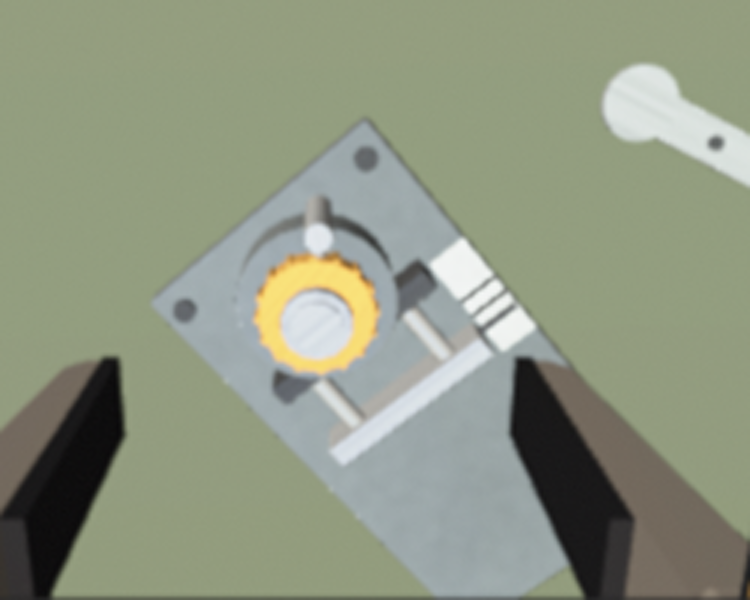

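The arm now covers the white mark (arm and post at (318,240) in the crop), with the collar at about 1.40–1.43. Now the blank.

Run:
```python
from h import *
b=np.array([.4345,-.258]); yb=np.deg2rad(1.0)
pl=j2w(0,-.012)
for off in(np.pi/2,-np.pi/2):
    q=[kinematics.solve_ik([*pp,.08],down(a+off)) for pp,a in((b,yb),(pl,JY))]
    print([None if x is None else np.round(x,2) for x in q])
    if all(x is not None for x in q): best=off; 
print(best)
ctrl.move_ptp([*b,.13],down(yb+best)); ctrl.move_l([*b,.047],feed=.08,stop_force=8)
ctrl.grip(0.0); s=ctrl.state(); print(s["clock"],s["gripper_width"]*92,s["grasp_force"],s["eef_pos"])
ctrl.move_l([*b,.13],feed=.12); ctrl.pause(.3);s=ctrl.state(); print(s["wrist_force"],s["gripper_width"]*92)
ctrl.move_ptp([*pl,.13],down(JY+best))
s=ctrl.state();print(s["clock"],s["q"],s["gripper_width"]*92,s["grasp_force"],s["wrist_force"])
p,d,W,c=shot("scene"); cv2.imwrite("pics/s3.png",cv2.resize(p[80:280,180:430],None,fx=3,fy=3)[:600])
```

```text
[array([-0.78,  0.16,  1.92, -0.  ,  1.06, -2.36]), array([-0.17,  0.24,  1.82, -0.  ,  1.08, -1.5 ])]
[array([-0.78,  0.16,  1.92, -0.  ,  1.06,  0.78]), array([-0.17,  0.24,  1.82, -0.  ,  1.08,  1.64])]
-1.5707963267948966
15.5167 21.86721241205028 30.00008851289749 [ 0.43447186 -0.2578649   0.04695446]
[-0.41934581 -0.25669904 -2.24317656] 21.91656652518062
17.8333 [-1.69982616e-01  1.73714975e-01  1.79004250e+00 -5.38041373e-04
  1.17783617e+00  1.64047818e+00] 21.69655916940767 29.999529719352722 [-0.33225766  0.42951712 -2.08999997]
```

View pics/s3.png

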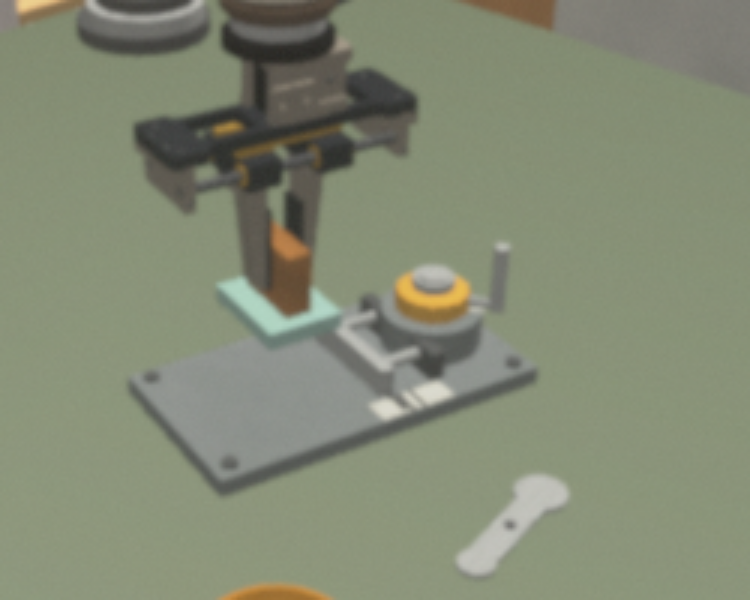

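The blank is held level and parallel to the fence, over the bed at (280,310) in the crop. Next I lower it and press it.

Run:
```python
from h import *
yd=np.array([-np.sin(JY),np.cos(JY),0])
def rep(l):
    s=ctrl.state(); d=s["eef_pos"][:2]-JO; c,sn=np.cos(JY),np.sin(JY)
    F=s["wrist_force"]; f=F@yd
    print(l,round(s["clock"],2),"jig xy mm",np.round([1e3*(c*d[0]+sn*d[1]),1e3*(-sn*d[0]+c*d[1])],2),"z",round(s["eef_pos"][2]*1e3,2),"Fy %.2f Fz %.2f"%(f,F[2]),"Fx %.2f"%(F@np.array([c,sn,0])),"w",round(s["gripper_width"]*92,2)); return f
pl=j2w(0,-.012)
ctrl.move_l([*pl,.070],feed=.1); ctrl.pause(.2); rep("above")
print(ctrl.move_l([*pl,.060],feed=.01,stop_force=2)); ctrl.pause(.2); rep("down")
z=ctrl.state()["eef_pos"][2]
z=min(max(z,.0615),.0635)
ctrl.move_l([*j2w(0,.008),z],feed=.05); ctrl.pause(.2); f0=rep("near")
for y in(.014,.018,.022):
    ctrl.move_l([*j2w(0,y),z],feed=.02,stop_force=15); ctrl.pause(.3); f=rep(y)
    if f-f0<-8: break
```

```text
above 18.83 jig xy mm [  0.69 -11.93] z 70.86 Fy -0.78 Fz -1.85 Fx 0.42 w 21.81
True
down 19.73 jig xy mm [  0.05 -12.  ] z 62.97 Fy -0.14 Fz 5.23 Fx 1.08 w 21.92
near 20.48 jig xy mm [-0.02  8.45] z 63.01 Fy 2.91 Fz 3.81 Fx 0.30 w 21.74
0.014 21.23 jig xy mm [ 0.07 13.82] z 62.97 Fy -4.10 Fz 4.43 Fx -0.22 w 22.1
0.018 21.88 jig xy mm [ 0.13 17.83] z 63.0 Fy -5.38 Fz 5.06 Fx 0.14 w 21.95
```

Run:
```python
from h import *
a=[]
for n,(u0,v0) in(("scene",(260,150)),("side",(140,150))):
    p,d,W,c=shot(n); a.append(cv2.resize(p[v0:v0+100,u0:u0+100],(400,400),interpolation=cv2.INTER_CUBIC))
cv2.imwrite("pics/s4.png",np.hstack(a))
```

```text
(no output)
```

View pics/s4.png

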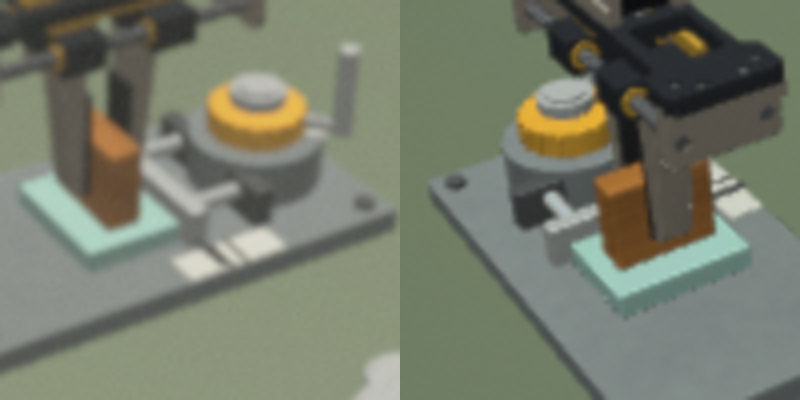

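The blank's edge meets the fence and the pointer is still near the front of the scale (about (215,235) in the left half). I keep pressing in steps.

Run:
```python
from h import *
yd=np.array([-np.sin(JY),np.cos(JY),0]);xd=np.array([np.cos(JY),np.sin(JY),0])
z=.0630
for y in(.021,.0245,.028):
    print(ctrl.move_l([*j2w(0,y),z],feed=.02,stop_force=15)); ctrl.pause(.4); s=ctrl.state();F=s["wrist_force"];d=s["eef_pos"][:2]-JO
    print(y,round(s["clock"],2),"y %.2f"%(1e3*d@yd[:2]),"z %.2f"%(1e3*s["eef_pos"][2]),"F",np.round([F@xd,F@yd,F[2]],2),"T",np.round(s["ft_torque"],2),s["gripper_width"]*92)
a=[]
for n,(u0,v0) in(("scene",(275,165)),("side",(165,160))):
    p,d,W,c=shot(n); a.append(cv2.resize(p[v0:v0+75,u0:u0+75],(400,400),interpolation=cv2.INTER_CUBIC))
cv2.imwrite("pics/s5.png",np.hstack(a))
```

```text
False
0.021 22.68 y 20.73 z 63.01 F [-0.16 -5.82  4.74] T [-1.03 -0.06  0.08] 21.958256570138342
False
0.0245 23.41 y 23.87 z 63.04 F [ 0.64 -6.79  5.1 ] T [-1.29  0.07  0.07] 21.341687691734865
False
0.028 24.13 y 26.92 z 63.07 F [ 0.57 -8.82  5.92] T [-1.58  0.18  0.13] 22.06177388779792
```

View pics/s5.png

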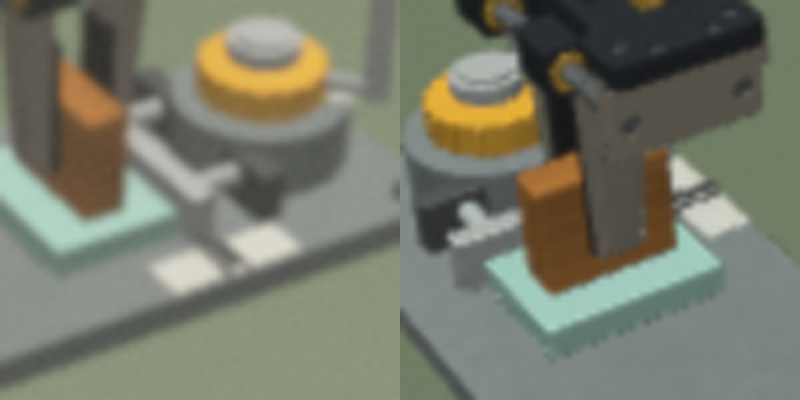

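The pointer appears at (215,250) in the left half, between the two lines. I'll measure the fence travel numerically against the first scene image.

Run:
```python
from h import *
c,s=np.cos(JY),np.sin(JY);A=np.array([[c,s],[-s,c]])
def prof(W):
    P=W[np.isfinite(W[...,2])];q=(P[:,:2]-JO)@A.T*1e3;z=P[:,2]*1e3
    m=(abs(q[:,0]-44)<6)&(z>34)&(z<46)&(q[:,1]>38)&(q[:,1]<88); return q[m,1]
W0=np.load("/tmp/scene.npz")["W"]; p,d,W1,cc=shot("scene")
for W in(W0,W1):
    y=prof(W); print(len(y),np.round(np.percentile(y,[5,25,50,75,95]),1))
cv2.imwrite("pics/s6.png",np.hstack([cv2.resize(x[190:230,290:340],(400,320),interpolation=cv2.INTER_CUBIC) for x in(np.load("/tmp/scene.npz")["p"],p)]))
```

```text
29 [44.6 46.2 48.1 52.3 55.6]
29 [54.9 56.3 60.9 65.4 67. ]
```

View pics/s6.png

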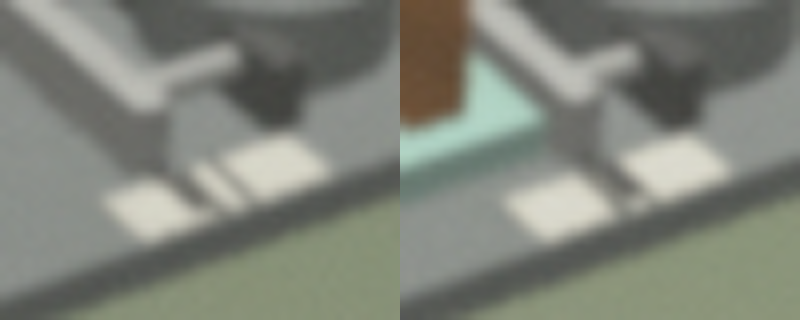

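The fence has moved back about 11 mm, with the pointer between the lines. I'll nudge it to the centre, confirm it is steady, and hand in.

Run:
```python
from h import *
yd=np.array([-np.sin(JY),np.cos(JY)])
ctrl.move_l([*j2w(0,.0297),.0629],feed=.02,stop_force=15)
for i in range(3):
    ctrl.pause(.5); s=ctrl.state();print(s["clock"],"y",1e3*(s["eef_pos"][:2]-JO)@yd,s["wrist_force"]@[*yd,0],s["wrist_force"][2],s["grasp_force"],s["gripper_width"]*92)
c,sn=np.cos(JY),np.sin(JY);A=np.array([[c,sn],[-sn,c]])
p,d,W,cc=shot("scene");P=W[np.isfinite(W[...,2])];q=(P[:,:2]-JO)@A.T*1e3;z=P[:,2]*1e3
m=(abs(q[:,0]-44)<6)&(z>34)&(z<46)&(q[:,1]>38)&(q[:,1]<88);y=np.percentile(q[m,1],[5,25,50,75,95])
tr=np.mean(y-[44.6,46.2,48.1,52.3,55.6]); print("travel",tr)
b=(abs(q[:,0]-60)<0);
if 10<tr<16: print(ctrl.close_job())
```

```text
25.0333 y 28.24050861201347 -10.266101936909957 7.165796875987139 30.005722045898438 22.166357346129235
25.5333 y 28.22512145915358 -10.22035896454546 6.086224505667614 30.00571846961975 21.79893828784561
26.0333 y 28.254228343480257 -9.289964608919748 6.935898575800215 30.00568985939026 21.899577537584765
travel 11.849956875903226
the job is handed in; nothing more can be done
None
```

The job is handed in at 26 s: the collar is turned to about 1.40–1.43 rad with its arm over the white mark, and the gripper is still holding the blank steadily against the fence on the bed. The fence is pushed back about 12 mm, which puts the pointer between the two lines, and the robot stayed clear of the dish, gauge and lap.

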